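Lock the sample box and bring away the key

ROBOT

A 6-joint arm with a two-finger parallel gripper is mounted at the origin on a cart in front of the work surface, level with it; the furniture and walls round the work are solid. World frame = base frame: x ahead of the robot, y to its left, z up, the work surface at z = 0. Lengths are in m, angles in rad, forces in N, time in s.
With the tool pointing down it reaches from about 0.425 to 0.95 m from the base axis. Payload 3.5 kg.
Tool frame: the origin (TCP) lies at the very end of the fingers, on their centre line; the grasp point (between the pads) lies ctrl.pinch_z behind it (ctrl.pinch_z is the distance from the TCP to the grasp point, in m); z points along the fingers, y is the line along which they close (so a half turn about z gives the same grasp; the last joint's range is limited). The gripper opens to 85 mm and grips with 20 to 120 N. Pads are 22 mm wide; open, the fingers measure 114 mm over their backs; the gripper's body (76 mm by 85 mm) begins 54 mm behind the grasp point. The pads swing forward as they close: fully open they stand 13 mm farther back than shut.
Start: joints at [1.033, 0.286, 1.577, -0, 1.279, -0.15], TCP at [0.255, 0.625, 0.231] pointing down, gripper open.
Joint ranges: [-2.77, 2.77], [-0.9, 2.22], [0.21, 2.48], [-1.53, 4.67], [0.24, 2.81], [-2.84, 2.84]. Speed limits (rad/s): [2.79, 2.79, 3.14, 3.14, 3.14, 3.14].

INTERFACE

Orientations are given as a unit quaternion [x, y, z, w].
In Python, from plant import ctrl gives the robot as it stands.
- The arm moves only by the shell command python3 -m inch [FORCE], which reads ROWS from standard input. ROWS is a JSON list that holds a single list of rows (three levels of brackets), with 1 to 10 rows, each of 7 numbers: dx, dy, dz in m, then a rotation vector rx, ry, rz in rad, then the opening from 0.0 (shut) to 1.0 (fully open); each row is the pose to reach, as a shift and turn from the pose commanded when the command began, along the tool's axes at that moment; what a row does not reach only later rows make up. A row lasts 1/8 s, in which the tool goes at most 0.0625 m and 0.188 rad, less where a joint would pass 70% of its speed; a pose out of reach is approached as far as the arm can. The fingers move at their own pace and stop on an object; FORCE is the grip in N (left out, the last holds). Time passes only in rows, so rows that do not move let the fingers close. It prints the time, the measured TCP pose, the force, the opening and the grip force at its end. Input that does not fit is refused with a message, and nothing moves.
- ctrl.get_state(): the state, without advancing time (a new reading comes with each control period).
- ctrl.read_camera(name): name is "side" or "top" or "wrist"; returns a dict with "pixels" (400x640x3 uint8, red, green, blue), "camera_matrix" (3x3 intrinsics, pixels), "xyz" and "orientation" of the camera in the world. Camera axes: x right, y down, z forward; pixel columns grow to the right and rows downward; lengths in m; the calibration is good to about 2 mm. A picture is of the moment at which its call begins. There is no depth.
- ctrl.sign_off(): hands the job in; it is judged then, once.
Trained networks look in the newest picture that a camera, given by its name, has taken for a name from the list of things; names that differ only in an ending like _2 or _b are one class to them, and where a whole thing is asked for, a point or a joint stands for the part that bears it (a point fixed in the world has none). Each returns a list of dicts, best first, with "conf" (0 to 1); they miss things now and then, are a little off and sometimes report something else, mostly with a low value. They report only what shows in the picture. A call takes as long as a camera call. They do not tell look-alikes from the thing itself.
- ctrl.recognise(camera, thing): "position" ([x, y, z] in m, in world coordinates, good to about 4 mm: the middle of the surface that is visible of it).
- ctrl.masks_of(camera, thing): "region" (400x640 bool, what is visible of it).
- ctrl.mark_of(camera, thing): "position" ([x, y, z] in m, in world coordinates, good to about 4 mm: a listed point, or the origin of a listed thing).
The state is a dict: "time": time; "qpos": joint angles; "dq": joint speeds; "joint_efforts": joint torques, N m; "eef_pos": TCP position; "tcp_rot": TCP orientation; "contact_force": force on the tool from outside, world axes, zero at the start; "wrist_torque": the same for the moment, N m; "opening": opening from 0.0 (shut) to 1.0 (fully open); "finger_force": force on a finger pad.
Only numpy, scipy, OpenCV 4.12 (cv2) and the standard library are available. Lean on these libraries where they do the work, as an engineer would, in place of code of your own. Each camera call takes 0.05 s, during which the arm holds its last target. There are 200 camera calls.

TASK

The key was left half turned in the lock on top of the grey steel box. Turn it clockwise until the locking arm is fully home under its keeper, turn it back to the one position where it comes out, draw it out without forcing it, and lay it in the open grey tray. Leave the bottles and the timer alone.

Things in the scene. Friction and masses are not known exactly. Their poses are not given: they have to be found in the camera images.
- lockbox: Grey steel box, 150 (x) x 160 (y) mm, flat top 70 mm above its origin (centre of the underside); it does not move. Its aluminium lid (rear half of the top) is shut and needs no handling. On the front half stands a round lock case, 44 mm across, axis vertical at x -36, y -22 mm.
- lock_face (a point): Centre of the keyhole in the lock's top face, on the lock's axis, 95 mm above the box's underside; axes as the box's. The brass face plate is 5 mm thick with a round hole 15.5 mm across and one notch 9 mm wide for the key's lug. The notch points to the box's -x side, but the face is fitted turned from that by up to 0.25 rad either way (not measured; it stays so).
- keyhole_underside (a point): Point on the lock's axis at the underside of the face plate, 90 mm above the box's underside. The lug rises past here only within about 0.12 rad of the notch; elsewhere the plate holds it down after 2 mm of free lift: a pull of 7 N is enough to tell, over 25 N there, or over 0.2 N m against the arm's stop, is forcing the lock. Nothing stops the key at the notch: it can be turned past it.
- key: Key standing upright in the lock, 50 g. Origin: centre of the shaft's tip, z up along the shaft. Steel shaft 14 mm across; lug 6 mm wide, 6 mm tall (4 to 10 mm above the tip) along the key's +x to 13 mm from the axis. In the lock the tip is 17 mm below the lock face; risen 15 mm the lug is clear. At the start the lug points about 0.6 rad clockwise (from above) of the box's -x, past the notch.
- key_head (a point): Centre of the key's flat black head, 46 mm above its tip, axes as the key's. The head is 34 (x) x 10 (y) x 28 (z) mm; grip it across its 10 mm. Its underside is 15 mm above the lock face while the key is in the lock. Under load it twists by 0.1 to 0.3 rad in the fingers, and keeps part of that.
- locking_arm (a joint): Turn of the flat steel arm (72 mm long) under the lock case, rad: 0 free, 0.5 at its stop, home under the keeper on the lid; starts at 0 to 0.15. The key's lug meets it after 0.15 to 0.4 rad of clockwise turning and pushes it against about 0.05 N m of friction; at the stop (lug 1.3 rad clockwise of the box's -x) the torque rises sharply. It stays when the key turns back.
- tray: Open grey plastic tray, 130 (x) x 90 (y) x 26 mm high, walls and floor 3 mm, standing on the worktop. Origin: centre of its underside.
- bottle_amber: Amber bottle, 58 mm across, 124 mm tall, origin at the centre of its underside. Leave it alone.
- bottle_small: Small white bottle with a red cap, 42 mm across, 82 mm tall, origin at the centre of its underside. Leave it alone.
- timer: Small white bench timer lying flat, 34 (x) x 64 (y) x 16 mm, origin at the centre of its underside. Leave it alone.
Things that resemble listed ones, but are neither listed nor needed, are in the scene too. What is shaped like the key but red is not meant.

How it is judged:
On the way, in this order (a step that is already met when the one before it is completed fails the run):
1. the key, still in the lock, has brought the locking arm home (value of joint locking_arm above 0.47 rad and distance between key and lock_face below 0.022 m), for 0.1 s.
2. the key is drawn out of the lock, the arm still home (value of joint locking_arm above 0.47 rad and z of key in the frame of lock_face above 0.003 m), for 0.1 s.
At the end, for the whole second after the job is handed in: The locking arm is within 0.03 rad of its stop under the keeper, and the key lies at rest and released inside the grey tray (its tip within the tray's walls and under 30 mm high), the tray standing flat (value of joint locking_arm above 0.47 rad and x of key in the frame of tray between -0.065 and 0.065 m and y of key in the frame of tray between -0.045 and 0.045 m and height (world z) of key below 0.03 m and angle between tray's own z axis and vertical below 0.1 rad and linear speed of key below 0.02 m/s); the robot touches nothing.
It fails at once if the key is forced in the lock: more than 50 N between key and lock (turned hard against the stop, or pulled where it cannot come out) (contact force between key and lockbox above 50 N).
It fails at once if a bystander is moved by more than 30 mm (distance of any of bottle_amber, bottle_small, timer from where it was at the start of the episode above 0.03 m).
It also fails if it takes over 72 s, if anything falls off the work surface, if the arm or the gripper's body presses on something with over 40 N, if the wrist force passes 120 N, or if a joint passes its speed limit or range.

## Working session

There is one attempt and no reset: what is moved stays moved. The work goes in short steps, Python scripts to look and compute and a shell command to move; the robot and the scene stay as the last step left them, time stands still between calls to the robot, and variables do not carry over. Pictures are saved under pics/ and viewed, at most 10 in all, crops included, and the job is handed in when it is done.

```bash
mkdir -p pics; ls
cat > h.py <<'E'
import numpy as np,cv2
from plant import ctrl
from scipy.spatial.transform import Rotation as R
def proj(c,p):
    r=R.from_quat(c["orientation"]).as_matrix(); q=r.T@(np.array(p)-c["xyz"]); u=c["camera_matrix"]@q; return u[:2]/u[2]
def ray(c,uv,z):
    r=R.from_quat(c["orientation"]).as_matrix(); d=r@np.linalg.inv(c["camera_matrix"])@[uv[0],uv[1],1]; o=np.array(c["xyz"]); return o+d*(z-o[2])/d[2]
def save(n,im): cv2.imwrite("pics/"+n+".png",im[:,:,::-1])
E
python3 - <<'E'
from h import *
cs={n:ctrl.read_camera(n) for n in("top","side")}
save("a",cs["top"]["pixels"]);save("b",cs["side"]["pixels"])
for n in cs:
  print(n,cs[n]["xyz"])
  for t in["lockbox","lock_face","key","key_head","tray","bottle_amber","bottle_small","timer"]:
    for d in ctrl.mark_of(n,t)[:3]:print(n,t,round(d["conf"],2),np.round(d["position"],3),proj(cs[n],d["position"]).round())
s=ctrl.get_state();print(s,ctrl.pinch_z)
E
```

```text
pics
top [0.2971835  0.20394041 1.15536771]
top lockbox 0.65 [ 0.525  0.032 -0.001] [389. 202.]
top lockbox 0.52 [0.49  0.016 0.09 ] [403. 210.]
top lock_face 0.68 [0.493 0.016 0.092] [403. 208.]
top key 0.65 [0.492 0.019 0.075] [401. 210.]
top key 0.65 [0.378 0.006 0.001] [401. 267.]
top key_head 0.64 [0.384 0.005 0.049] [405. 263.]
top key_head 0.51 [0.486 0.019 0.122] [404. 209.]
top tray 0.77 [ 0.458  0.31  -0.003] [265. 228.]
top tray 0.31 [ 0.58   0.24  -0.001] [298. 176.]
top bottle_amber 0.61 [0.468 0.418 0.   ] [217. 222.]
top bottle_small 0.79 [0.583 0.242 0.   ] [297. 174.]
top timer 0.93 [0.583 0.324 0.001] [261. 173.]
side [ 0.1715294  -0.63403878  0.46158151]
side lockbox 0.63 [0.526 0.045 0.003] [361. 280.]
side lock_face 0.97 [0.489 0.016 0.093] [351. 249.]
side key 0.89 [0.495 0.018 0.079] [353. 255.]
side key 0.8 [ 0.379  0.006 -0.   ] [298. 308.]
side key 0.58 [0.491 0.014 0.093] [353. 249.]
side key_head 0.79 [0.491 0.019 0.124] [351. 233.]
side key_head 0.63 [0.492 0.014 0.089] [353. 251.]
side key_head 0.61 [0.381 0.005 0.045] [298. 287.]
side tray 0.79 [ 0.459 
[... 196 characters left out ...]
': 0.9, 'qpos': array([ 1.03302666e+00,  2.86313431e-01,  1.57669195e+00,  2.02821111e-07,
        1.27862650e+00, -1.50012173e-01]), 'dq': array([ 0.00067775,  0.00068566,  0.00144612, -0.00118335, -0.00186892,
       -0.00099517]), 'joint_efforts': array([ 7.74497457e-04, -4.05964315e+01, -2.92944127e+01, -1.23334617e-04,
        6.11480627e-04, -2.34327267e-06]), 'eef_pos': array([0.25519778, 0.62488071, 0.23132027]), 'tcp_rot': array([ 1.92666439e-01,  9.81264308e-01, -1.84331170e-05, -6.70443308e-06]), 'contact_force': array([-0.7046943 ,  0.37957999,  0.19755039]), 'wrist_torque': array([-0.00480148, -0.04561865, -0.00479009]), 'finger_force': 0.0, 'opening': 1.0034363464528897} 0.0187
```

Run:
```python
import cv2,numpy as np
a=cv2.imread("pics/a.png");b=cv2.imread("pics/b.png")
z=cv2.resize(a[170:300,360:460],None,fx=4,fy=4,interpolation=cv2.INTER_CUBIC)
cv2.imwrite("pics/c.png",z)
A=a[120:320,180:480];B=b[180:380,220:520]
cv2.imwrite("pics/d.png",np.hstack([cv2.resize(A,(400,267)),cv2.resize(B,(400,267))]))
```

```text
(no output)
```

View pics/c.png

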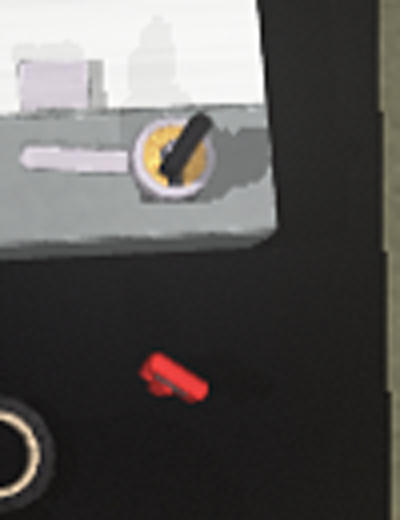

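View pics/d.png

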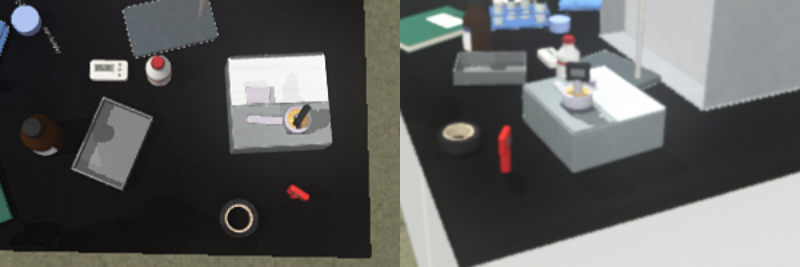

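Picture c (crop of top): black key in the lock with its head around c-pixel (187,150) = top (407,208). The red look-alike is at c (172,377) = top (403,264). The arm points left (+y) and the keeper is up-left. Candidates for the key: black key at top (404,209), red key at top (403,264). The black one standing in the lock fits the description. Box yaw ≈ 0, lug towards the robot and +y. The tray is at top (265,228), and the dashed grey mat at d (170,25) is not the tray.

I'm moving above the lock.

```bash
cat >> h.py <<'E'
def go(p,yaw=None):
    s=ctrl.get_state(); r=R.from_quat(s["tcp_rot"]); m=r.as_matrix(); y=np.arctan2(m[1,1],m[0,1])
    t=R.from_euler('z',yaw)*R.from_matrix([[0,0,0],[0,0,0],[0,0,0]]) if 0 else None
    yaw=y if yaw is None else yaw
    T=np.array([[np.sin(yaw)*-1,np.cos(yaw),0],[np.cos(yaw),np.sin(yaw),0],[0,0,-1.]])
    print("d",(m.T@(np.array(p)-s["eef_pos"])).round(4),"rv",R.from_matrix(m.T@T).as_rotvec().round(4),"tcp",s["eef_pos"].round(4),"yaw",y.round(4))
E
sed -i '/ if 0 else/d' h.py
echo '[[[-0.043, -0.045, 0, 0, 0, 0.02, 1], [-0.086, -0.09, 0, 0, 0, 0.04, 1], [-0.13, -0.135, 0, 0, 0, 0.06, 1], [-0.17, -0.18, 0, 0, 0, 0.08, 1], [-0.21, -0.225, 0, 0, 0, 0.1, 1], [-0.25, -0.27, 0, 0, 0, 0.12, 1], [-0.29, -0.315, 0, 0, 0, 0.14, 1], [-0.34, -0.36, 0, 0, 0, 0.17, 1], [-0.38, -0.41, 0, 0, 0, 0.2, 1], [-0.42, -0.44, 0, 0, 0, 0.2, 1]]]' | python3 -m inch
python3 - <<'E'
from h import *
go([.491,.017,.231],.97)
cs={n:ctrl.read_camera(n) for n in("wrist","side")}
for n in cs:
  for t in["lock_face","key_head","lockbox"]:
    for d in ctrl.mark_of(n,t)[:2]:print(n,t,round(d["conf"],2),np.round(d["position"],3),proj(cs[n],d["position"]).round())
save("e",cs["wrist"]["pixels"]);print(cs["wrist"]["xyz"],ctrl.get_state()["qpos"])
E
```

```text
time: 2.15
eef_pos: [0.4779, 0.0566, 0.2318]
tcp_rot: [0.29, 0.957, 0.0, 0.001]
contact_force: [1.1, 0.0, -0.1]
opening: 1.0
finger_force: 0.0
d [-0.0328 -0.0256  0.0009] rv [0.0007 0.0011 0.0119] tcp [0.4779 0.0566 0.2318] yaw 0.9819
wrist lock_face 0.61 [0.493 0.016 0.092] [295. 221.]
wrist key_head 0.72 [0.385 0.004 0.048] [236. 139.]
wrist key_head 0.58 [0.494 0.014 0.124] [291. 233.]
wrist lockbox 0.82 [ 0.523  0.039 -0.002] [326. 206.]
side lock_face 0.64 [0.492 0.016 0.09 ] [352. 250.]
side key_head 0.74 [0.492 0.02  0.124] [351. 233.]
side key_head 0.53 [0.378 0.003 0.046] [297. 287.]
side lockbox 0.76 [0.527 0.042 0.005] [362. 280.]
[0.42122044 0.09383216 0.37448969] [-8.63914066e-02 -1.53077210e-01  2.03998441e+00  2.46311371e-04
  1.25491042e+00 -1.07159489e+00]
```

View pics/e.png

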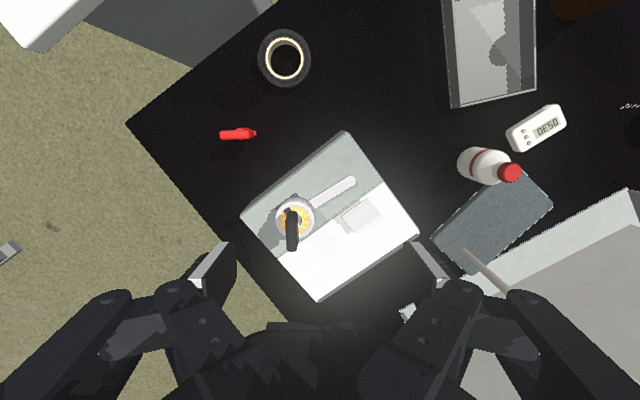

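The wrist picture shows the key head at (292,228), nearly along the image's vertical, so aligned with tool x. The arm is at (335,193), the keeper at (362,213), and the red key well apart at (238,133). Next I rectify this to measure box yaw, head yaw and the notch.

Run:
```python
from h import *
def rect(c,z,cx,cy,half,n):
    w=np.array([[cx+half,cy+half,z],[cx+half,cy-half,z],[cx-half,cy-half,z],[cx-half,cy+half,z]])
    src=np.float32([proj(c,p) for p in w]);dst=np.float32([[0,0],[n,0],[n,n],[0,n]])
    return cv2.warpPerspective(c["pixels"],cv2.getPerspectiveTransform(src,dst),(n,n),flags=cv2.INTER_CUBIC)
c=ctrl.read_camera("wrist")
im=np.hstack([rect(c,.07,.525,.04,.1,400),rect(c,.095,.492,.0165,.03,400)])
save("f",im)
```

```text
(no output)
```

View pics/f.png

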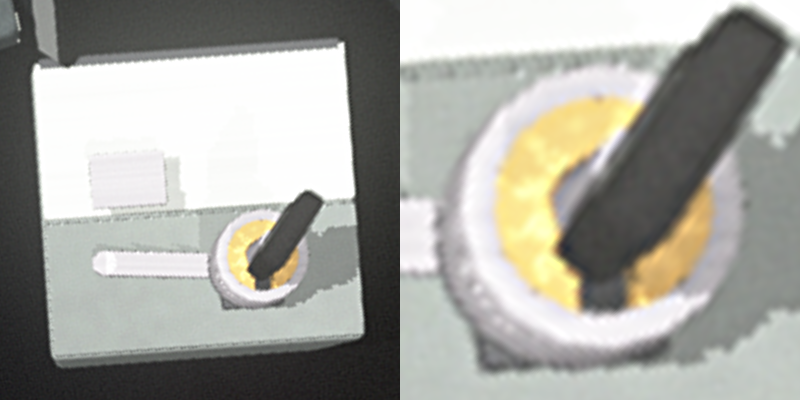

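The lock plate centre is at f (605,204), so world (0.4916, 0.0158). The notch is visible as the dark gap at f (604,295), pointing about along world -x. Box yaw ≈ +0.065 and the head edges run ≈0.63 rad off -x, so tool yaw ≈0.95. Descending.

Run:
```python
from h import *
go([.4916,.0160,.108],.955)
print(ctrl.get_state()["wrist_torque"])
```

```text
d [-0.0364 -0.0287  0.1233] rv [ 0.0001 -0.0001  0.0303] tcp [0.4771 0.06   0.2313] yaw 0.9853
[-0.04154913  0.01840845  0.01001163]
```

```bash
echo '[[[-0.0364, -0.0287, 0, 0, 0, 0.03, 0.5], [-0.0364, -0.0287, 0.04, 0, 0, 0.03, 0.5], [-0.0364, -0.0287, 0.08, 0, 0, 0.03, 0.5], [-0.0364, -0.0287, 0.11, 0, 0, 0.03, 0.5], [-0.0364, -0.0287, 0.123, 0, 0, 0.03, 0.5], [-0.0364, -0.0287, 0.123, 0, 0, 0.03, 0.5]]]' | python3 -m inch 40
python3 - <<'E'
from h import *
go([.4916,.0160,.108],.955)
c=ctrl.read_camera("wrist");save("g",c["pixels"][100:400,120:520]);print(proj(c,[.4916,.016,.138]),ctrl.get_state()["wrist_torque"],ctrl.get_state()["contact_force"])
E
```

```text
time: 3.35
eef_pos: [0.4916, 0.0153, 0.1079]
tcp_rot: [0.303, 0.953, -0.0, -0.001]
contact_force: [0.3, 1.5, 0.5]
opening: 0.506
finger_force: 0.0
d [ 0.0004  0.0005 -0.0001] rv [-0.0006 -0.0012 -0.0009] tcp [0.4916 0.0153 0.1079] yaw 0.9541
[320.65151677 274.74238756] [-0.01572902 -0.01311276 -0.01480485] [ 0.78608416 -0.11423826  1.0594264 ]
```

View pics/g.png

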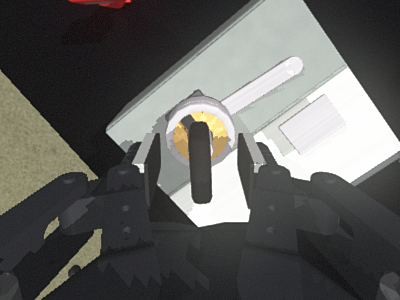

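The head at g (201,162) is centred and parallel between the pads at g (152) and g (248). Closing.

```bash
echo '[[[0, 0, 0, 0, 0, 0, 0], [0, 0, 0, 0, 0, 0, 0], [0, 0, 0, 0, 0, 0, 0], [0, 0, 0, 0, 0, 0, 0], [0, 0, 0, 0, 0, 0, 0]]]' | python3 -m inch 40
python3 - <<'E'
from h import *
go([.4916,.0160,.108],.955)
print(ctrl.get_state()["wrist_torque"],ctrl.get_state()["joint_efforts"])
E
```

```text
time: 4.03
eef_pos: [0.4933, 0.0146, 0.1099]
tcp_rot: [0.304, 0.953, 0.0, 0.001]
contact_force: [-0.6, 1.0, 5.9]
opening: 0.121
finger_force: 39.2
d [0.0022 0.0002 0.0019] rv [ 0.0017  0.0025 -0.0022] tcp [0.4933 0.0146 0.1099] yaw 0.9528
[0.18349812 0.02455315 0.01432273] [-5.77810351e-01 -2.35783571e+01 -2.27768254e+01 -2.59821787e-01
 -4.49667068e-02  6.43190840e-03]
```

```bash
echo '[[[0, 0, -0.0015, 0, 0, 0, 0], [0, 0, -0.0015, 0, 0, 0, 0]]]' | python3 -m inch 40
python3 - <<'E'
from h import *
go([.4916,.0160,.108],.955)
print(ctrl.get_state()["wrist_torque"],ctrl.get_state()["contact_force"])
E
```

```text
time: 4.28
eef_pos: [0.492, 0.0146, 0.1099]
tcp_rot: [0.304, 0.953, -0.0, 0.0]
contact_force: [-0.2, 1.2, 2.1]
opening: 0.122
finger_force: 39.2
d [0.0012 0.0009 0.0019] rv [-0.      0.0001 -0.0021] tcp [0.492  0.0146 0.1099] yaw 0.9529
[ 0.04562601 -0.02774343  0.01865661] [-0.23517922  1.15885688  2.14441741]
```

```bash
cat > s.py <<'E'
from h import *
s=ctrl.get_state();m=R.from_quat(s["tcp_rot"]).as_matrix()
print("yaw",np.arctan2(m[1,1],m[0,1]).round(4),"tau",s["wrist_torque"].round(3),"F",s["contact_force"].round(1),"tcp",s["eef_pos"].round(4),"q6",s["qpos"][5].round(3))
E
for k in 1 2 ; do echo '[[[0, 0, 0, 0, 0, 0.05, 0], [0, 0, 0, 0, 0, 0.1, 0], [0, 0, 0, 0, 0, 0.15, 0]]]' | python3 -m inch 40 >/dev/null; python3 s.py; done
```

```text
yaw 0.8015 tau [-0.044 -0.005  0.042] F [ 0.3 -0.   3.3] tcp [0.4921 0.0144 0.1099] q6 -0.978
yaw 0.6517 tau [-0.18   0.143  0.028] F [-1.  -0.7  2.5] tcp [0.4918 0.0143 0.1099] q6 -0.828
```

```bash
echo '[[[0, 0, 0, 0, 0, 0.05, 0], [0, 0, 0, 0, 0, 0.1, 0], [0, 0, 0, 0, 0, 0.1, 0]]]' | python3 -m inch 40 >/dev/null; python3 s.py;  echo '[[[0, 0, 0, 0, 0, 0.05, 0], [0, 0, 0, 0, 0, 0.1, 0], [0, 0, 0, 0, 0, 0.1, 0]]]' | python3 -m inch 40 >/dev/null; python3 s.py
```

```text
yaw 0.5541 tau [-0.298  0.518  0.054] F [-3.4 -0.8  5.7] tcp [0.4914 0.0143 0.1099] q6 -0.73
yaw 0.4544 tau [-0.255  0.665  0.068] F [-3.3 -1.4  5.1] tcp [0.4912 0.0144 0.1099] q6 -0.631
```

```bash
echo '[[[0, 0, 0, 0, 0, 0.05, 0], [0, 0, 0, 0, 0, 0.05, 0]]]' | python3 -m inch 40 >/dev/null; python3 s.py;  echo '[[[0, 0, 0, 0, 0, 0.05, 0], [0, 0, 0, 0, 0, 0.05, 0]]]' | python3 -m inch 40 >/dev/null; python3 s.py
```

```text
yaw 0.4043 tau [-0.256  0.686  0.034] F [-3.5 -1.4  5.3] tcp [0.4911 0.0143 0.1098] q6 -0.58
yaw 0.3544 tau [-0.312  0.748  0.12 ] F [-4.3 -0.6  6.3] tcp [0.491  0.0143 0.1098] q6 -0.53
```

```bash
python3 s.py; echo '[[[0, 0, 0, 0, 0, 0.03, 0], [0, 0, 0, 0, 0, 0.03, 0]]]' | python3 -m inch 40 >/dev/null; python3 s.py;python3 - <<'E'
from h import *
c=ctrl.read_camera("top");w=ctrl.read_camera("wrist")
a=cv2.resize(c["pixels"][180:240,350:430],(400,300),interpolation=cv2.INTER_CUBIC)
b=cv2.resize(w["pixels"][100:400,120:520],(400,300))
save("i",np.hstack([a,b]))
E
```

```text
yaw 0.3544 tau [-0.312  0.748  0.12 ] F [-4.3 -0.6  6.3] tcp [0.491  0.0143 0.1098] q6 -0.53
yaw 0.3245 tau [-0.189  0.775  0.126] F [-4.4 -1.4  5.7] tcp [0.4909 0.0143 0.1098] q6 -0.501
```

View pics/i.png

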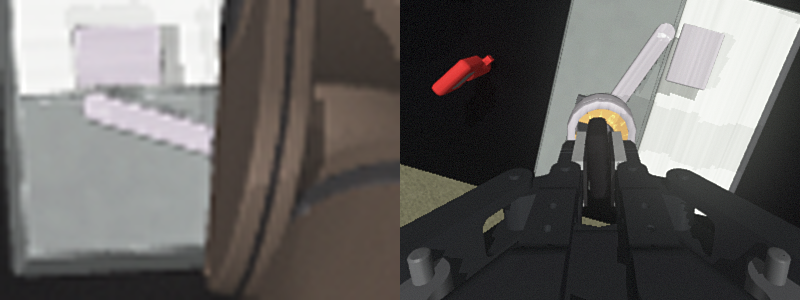

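The arm at i-left (90,105)→(210,145) has started to swing toward the keeper at i-left (118,55) but is not under it yet. In the wrist half its tip is at i (668,32) beside the keeper. I keep turning.

```bash
echo '[[[0, 0, 0, 0, 0, 0.04, 0], [0, 0, 0, 0, 0, 0.04, 0]]]' | python3 -m inch 40 >/dev/null; python3 s.py; echo '[[[0, 0, 0, 0, 0, 0.04, 0], [0, 0, 0, 0, 0, 0.04, 0]]]' | python3 -m inch 40 >/dev/null; python3 s.py
```

```text
yaw 0.2845 tau [-0.278  0.826  0.073] F [-4.1 -1.6  5.9] tcp [0.4909 0.0143 0.1098] q6 -0.461
yaw 0.2446 tau [-0.287  0.838  0.017] F [-3.4 -2.3  5.7] tcp [0.4908 0.0143 0.1099] q6 -0.421
```

Run:
```python
from h import *
w=ctrl.read_camera("wrist");s=ctrl.get_state();print(s["wrist_torque"])
for d in ctrl.masks_of("wrist","locking_arm")[:2]:
  m=d["region"];v,u=np.nonzero(m);p=np.array([ray(w,(a,b),.074)[:2] for a,b in zip(u,v)])
  l=cv2.fitLine(p.astype(np.float32),cv2.DIST_L1,0,1e-4,1e-4).ravel();far=p[np.argmax(np.hypot(*(p-[.4916,.0158]).T))]
  print(d["conf"],m.sum(),l,"ang",np.arctan2(*(far-[.4916,.0158])[::-1]),np.arctan2(l[1],l[0]))
```

```text
[-0.23923395  0.82896756  0.03705227]
0.69 1623 [0.32594323 0.94538933 0.508466   0.06537483] ang 1.2457981758724086 1.238787
```

```bash
cat > arm.py <<'E'
from h import *
w=ctrl.read_camera("wrist");t=[]
for d in ctrl.masks_of("wrist","locking_arm")[:1]:
  m=d["region"];v,u=np.nonzero(m);p=np.array([ray(w,(a,b),.074)[:2] for a,b in zip(u,v)])
  l=cv2.fitLine(p.astype(np.float32),cv2.DIST_L1,0,1e-4,1e-4).ravel();far=p[np.argmax(np.hypot(*(p-[.4916,.0158]).T))]
  print(d["conf"],"ang",np.arctan2(*(far-[.4916,.0158])[::-1]),np.arctan2(l[1],l[0]))
for i in range(3): ctrl.read_camera("wrist");t.append(ctrl.get_state()["wrist_torque"][2])
print("tz",np.round(t,3),np.mean(t).round(3))
E
echo '[[[0, 0, 0, 0, 0, 0.04, 0], [0, 0, 0, 0, 0, 0.04, 0]]]' | python3 -m inch 40 >/dev/null; python3 s.py; python3 arm.py
```

```text
yaw 0.2046 tau [-0.256  0.91   0.069] F [-5.  -2.1  6.8] tcp [0.4908 0.0143 0.1098] q6 -0.381
0.67 ang 1.2124432633583102 1.2224324
tz [0.085 0.062 0.046] 0.064
```

```bash
echo '[[[0, 0, 0, 0, 0, 0.04, 0], [0, 0, 0, 0, 0, 0.04, 0]]]' | python3 -m inch 40 >/dev/null; python3 s.py; python3 arm.py
```

```text
yaw 0.1646 tau [-0.301  0.939  0.08 ] F [-5.2 -1.5  7.3] tcp [0.4907 0.0143 0.1098] q6 -0.341
0.69 ang 1.2066512494211723 1.2143463
tz [0.029 0.035 0.073] 0.046
```

```bash
echo '[[[-0.0004, -0.002, -0.0015, 0, 0, 0, 0], [-0.0004, -0.002, -0.0015, 0, 0, 0.04, 0], [-0.0004, -0.002, -0.0015, 0, 0, 0.04, 0]]]' | python3 -m inch 80; python3 s.py; python3 arm.py
```

```text
time: 8.6
eef_pos: [0.49, 0.0141, 0.1104]
tcp_rot: [0.662, 0.749, 0.0, -0.0]
contact_force: [2.3, 0.6, -3.3]
opening: 0.099
finger_force: 78.9
yaw 0.1236 tau [-0.022 -0.443  0.059] F [ 2.3  0.6 -3.3] tcp [0.49   0.0141 0.1104] q6 -0.303
0.76 ang 1.1786849096825722 1.1854295
tz [0.064 0.029 0.075] 0.056
```

```bash
echo '[[[0, 0, 0.0005, 0, 0, 0.04, 0], [0, 0, 0.0005, 0, 0, 0.04, 0]]]' | python3 -m inch 80 >/dev/null; python3 s.py; python3 arm.py
```

```text
yaw 0.0836 tau [ 0.136 -0.456  0.049] F [ 2.6  1.3 -5.5] tcp [0.4898 0.0141 0.1105] q6 -0.262
tz [0.027 0.074 0.063] 0.055
```

```bash
echo '[[[0, 0, 0, 0, 0, 0.04, 0], [0, 0, 0, 0, 0, 0.04, 0]]]' | python3 -m inch 80 >/dev/null; python3 s.py; python3 arm.py
```

```text
yaw 0.0439 tau [ 0.188 -0.29   0.107] F [ 0.6  1.7 -5.9] tcp [0.4896 0.0141 0.1105] q6 -0.223
0.71 ang 1.1605038896708746 1.1817834
tz [0.108 0.142 0.184] 0.145
```

```bash
echo '[[[0, 0, 0, 0, 0, 0.015, 0], [0, 0, 0, 0, 0, 0.015, 0]]]' | python3 -m inch 80 >/dev/null; python3 s.py; python3 arm.py
python3 - <<'E'
from h import *
w=ctrl.read_camera("wrist");save("j",cv2.resize(w["pixels"][100:300,220:520],(750,500),interpolation=cv2.INTER_CUBIC))
E
```

```text
yaw 0.0278 tau [ 0.272 -0.055  0.187] F [-0.5  1.4 -7.2] tcp [0.4896 0.0141 0.1105] q6 -0.207
0.72 ang 1.1566316766204698 1.1537806
tz [0.138 0.183 0.163] 0.161
```

View pics/j.png

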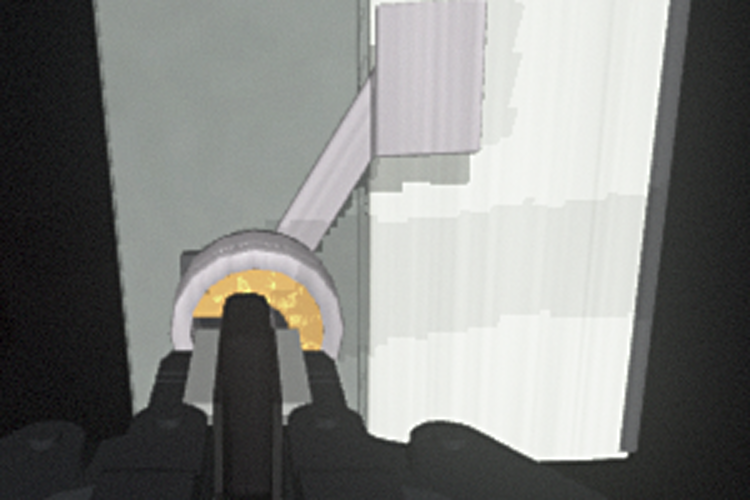

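The arm now runs under the keeper, j (310,240)→(375,110), with the tip hidden at j (430,80). The torque rose sharply to 0.16, so it is at the stop. I ease the lift and turn back.

```bash
echo '[[[0, 0, 0.001, 0, 0, -0.05, 0], [0, 0, 0.0015, 0, 0, -0.15, 0], [0, 0, 0.0015, 0, 0, -0.25, 0], [0, 0, 0.0015, 0, 0, -0.35, 0], [0, 0, 0.0015, 0, 0, -0.45, 0], [0, 0, 0.0015, 0, 0, -0.45, 0]]]' | python3 -m inch 80 >/dev/null; python3 s.py
```

```text
yaw 0.4761 tau [ 0.416 -0.132 -0.028] F [0.7 2.5 0.8] tcp [0.4918 0.0138 0.1113] q6 -0.655
```

```bash
echo '[[[0, 0, 0, 0, 0, -0.1, 0], [0, 0, 0, 0, 0, -0.2, 0], [0, 0, 0, 0, 0, -0.3, 0], [0, 0, 0, 0, 0, -0.4, 0], [0, 0, 0, 0, 0, -0.5, 0], [0, 0, 0, 0, 0, -0.5, 0]]]' | python3 -m inch 80 >/dev/null; python3 s.py; python3 arm.py
```

```text
yaw 0.9744 tau [ 0.986 -0.306 -0.011] F [1.4 5.4 0.9] tcp [0.4916 0.0146 0.1107] q6 -1.154
0.82 ang 1.1549617270318084 1.1522074
tz [-0.006  0.01   0.018] 0.007
```

```bash
echo '[[[0.0004, 0.0012, 0, 0, 0, -0.1, 0], [0.0004, 0.0012, 0, 0, 0, -0.2, 0], [0.0004, 0.0012, 0, 0, 0, -0.3, 0], [0.0004, 0.0012, 0, 0, 0, -0.36, 0], [0.0004, 0.0012, 0, 0, 0, -0.36, 0]]]' | python3 -m inch 80 >/dev/null; python3 s.py
python3 - <<'E'
from h import *
w=ctrl.read_camera("wrist");print(proj(w,[.4916,.0158,.095]));save("k",cv2.resize(w["pixels"][180:380,220:420],(600,600),interpolation=cv2.INTER_CUBIC))
E
```

```text
yaw 1.3345 tau [ 0.72  -0.376  0.019] F [1.8 4.6 1.2] tcp [0.4918 0.0153 0.1105] q6 -1.511
[319.74212062 235.74161653]
```

View pics/k.png

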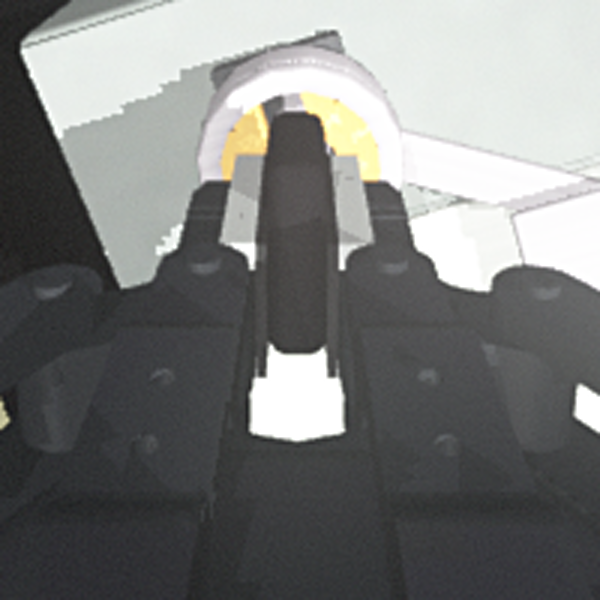

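The notch is visible at k (285,104), slightly left (ccw) of the head line (297,112)→(300,352), whose axis base is at k (299,167). I compare this with predicted head poses.

Run:
```python
from h import *
w=ctrl.read_camera("wrist");s=ctrl.get_state();T=s["eef_pos"]
K=lambda p:((proj(w,p)-[220,180])*3).round()
for a in(-.3,-.15,0,.15,.3):
  y=1.3345+np.pi/2+a;d=np.array([np.cos(y),np.sin(y),0])
  c=np.array([.4917,.0155,0])
  print(a,[list(K(c+d*k+[0,0,z])) for k,z in((.017,.138),(-.017,.138),(.017,.11),(-.017,.11))])
for a in(2.9,3.0,3.1,3.2,3.3):print("notch",a,K([.4916+.0115*np.cos(a),.0158+.0115*np.sin(a),.095]))
```

```text
-0.3 [[np.float64(333.0), np.float64(182.0)], [np.float64(268.0), np.float64(369.0)], [np.float64(326.0), np.float64(119.0)], [np.float64(272.0), np.float64(277.0)]]
-0.15 [[np.float64(316.0), np.float64(179.0)], [np.float64(283.0), np.float64(372.0)], [np.float64(312.0), np.float64(116.0)], [np.float64(285.0), np.float64(280.0)]]
0 [[np.float64(299.0), np.float64(178.0)], [np.float64(299.0), np.float64(373.0)], [np.float64(298.0), np.float64(115.0)], [np.float64(298.0), np.float64(280.0)]]
0.15 [[np.float64(282.0), np.float64(179.0)], [np.float64(315.0), np.float64(372.0)], [np.float64(284.0), np.float64(116.0)], [np.float64(311.0), np.float64(280.0)]]
0.3 [[np.float64(266.0), np.float64(182.0)], [np.float64(330.0), np.float64(369.0)], [np.float64(271.0), np.float64(119.0)], [np.float64(324.0), np.float64(277.0)]]
notch 2.9 [300. 114.]
notch 3.0 [294. 115.]
notch 3.1 [288. 115.]
notch 3.2 [283. 117.]
notch 3.3 [277. 119.]
```

```bash
echo '[[[0, 0.001, 0, 0, 0, -0.1, 0], [0, 0.001, 0, 0, 0, -0.2, 0], [0, 0.001, 0, 0, 0, -0.2, 0]]]' | python3 -m inch 80 >/dev/null; python3 s.py;echo '[[[0, 0, -0.001, 0, 0, 0, 0], [0, 0, -0.002, 0, 0, 0, 0], [0, 0, -0.002, 0, 0, 0, 0]]]' | python3 -m inch 80 >/dev/null; python3 s.py
```

```text
yaw 1.5357 tau [ 0.459 -0.523 -0.005] F [3.2 2.9 1.2] tcp [0.4918 0.0157 0.1101] q6 -1.71
yaw 1.5359 tau [ 0.332 -1.118  0.051] F [ 6.1  2.  -5. ] tcp [0.4914 0.0158 0.1109] q6 -1.71
```

```bash
echo '[[[0.0005, 0.002, 0, 0, 0, 0, 0], [0.0005, 0.002, 0, 0, 0, 0, 0]]]' | python3 -m inch 80 >/dev/null; python3 s.py;echo '[[[0, 0, -0.001, 0, 0, 0, 0], [0, 0, -0.001, 0, 0, 0, 0]]]' | python3 -m inch 80 >/dev/null; python3 s.py
```

```text
yaw 1.5374 tau [-0.616 -1.162  0.003] F [ 8.  -3.5 -5.6] tcp [0.4914 0.0162 0.111 ] q6 -1.706
yaw 1.537 tau [-6.970e-01 -1.239e+00 -1.000e-03] F [ 7.2 -4.  -6.3] tcp [0.4914 0.0162 0.1119] q6 -1.706
```

```bash
echo '[[[-0.002, -0.0012, 0, 0, 0, 0, 0], [-0.002, -0.0012, 0, 0, 0, 0, 0]]]' | python3 -m inch 80 >/dev/null; python3 s.py;echo '[[[0, 0, -0.001, 0, 0, 0, 0], [0, 0, -0.001, 0, 0, 0, 0]]]' | python3 -m inch 80 >/dev/null; python3 s.py
```

```text
yaw 1.5376 tau [-0.374 -0.451  0.015] F [ 2.7 -2.4 -3.6] tcp [0.4918 0.016  0.1118] q6 -1.709
yaw 1.5384 tau [-0.827 -0.298 -0.038] F [ 2.2 -2.9 -1.8] tcp [0.492  0.0162 0.1134] q6 -1.71
```

```bash
echo '[[[0, -0.001, -0.001, 0, 0, 0, 0], [0, -0.001, -0.002, 0, 0, 0, 0]]]' | python3 -m inch 80 >/dev/null; python3 s.py;echo '[[[0, 0, -0.001, 0, 0, 0, 0], [0, 0, -0.002, 0, 0, 0, 0]]]' | python3 -m inch 80 >/dev/null; python3 s.py
```

```text
yaw 1.5378 tau [-0.374 -0.311 -0.009] F [ 1.6 -1.7 -1.5] tcp [0.492  0.0161 0.1155] q6 -1.712
yaw 1.538 tau [-0.373 -0.258 -0.004] F [ 0.8 -1.5 -1.8] tcp [0.4921 0.0161 0.1175] q6 -1.712
```

```bash
echo '[[[0, 0, -0.001, 0, 0, 0, 0], [0, 0, -0.002, 0, 0, 0, 0]]]' | python3 -m inch 80 >/dev/null; python3 s.py;echo '[[[0, 0, -0.001, 0, 0, 0, 0], [0, 0, -0.002, 0, 0, 0, 0]]]' | python3 -m inch 80 >/dev/null; python3 s.py
```

```text
yaw 1.538 tau [-0.245 -0.173  0.006] F [ 0.9 -1.2 -1.7] tcp [0.4921 0.016  0.1194] q6 -1.712
yaw 1.538 tau [-0.187 -0.137 -0.012] F [ 0.5 -0.4 -0.7] tcp [0.4921 0.016  0.1214] q6 -1.712
```

The key is rising freely, so I'm drawing it out fully.

```bash
echo '[[[0, 0, -0.004, 0, 0, 0, 0], [0, 0, -0.008, 0, 0, 0, 0], [0, 0, -0.012, 0, 0, 0, 0], [0, 0, -0.02, 0, 0, 0, 0], [0, 0, -0.04, 0, 0, 0, 0], [0, 0, -0.07, 0, 0, 0, 0], [0, 0, -0.1, 0, 0, 0, 0], [0, 0, -0.1, 0, 0, 0, 0]]]' | python3 -m inch 80; python3 s.py; python3 arm.py
python3 - <<'E'
from h import *
c=ctrl.read_camera("side")
for t in["key","key_head","tray"]:
    for d in ctrl.mark_of("side",t)[:2]:print(t,round(d["conf"],2),np.round(d["position"],3))
c=ctrl.read_camera("top")
for d in ctrl.masks_of("top","tray")[:1]:
  v,u=np.nonzero(d["region"]);p=np.float32([ray(c,q,.02)[:2] for q in zip(u,v)]);print(cv2.minAreaRect(p*1000))
go([.458,.311,.24],1.9)
E
```

```text
time: 16.62
eef_pos: [0.4939, 0.0157, 0.2248]
tcp_rot: [0.016, 1.0, -0.0, 0.003]
contact_force: [0.7, -0.5, -0.3]
opening: 0.102
finger_force: 78.9
yaw 1.5381 tau [0.016 0.002 0.013] F [ 0.7 -0.5 -0.3] tcp [0.4939 0.0157 0.2248] q6 -1.712
0.74 ang 1.1554485300373758 1.156027
tz [-0.009 -0.028 -0.02 ] -0.019
key 0.57 [0.491 0.021 0.19 ]
key_head 0.84 [0.38  0.006 0.046]
key_head 0.47 [0.49  0.02  0.233]
tray 0.95 [0.458 0.311 0.001]
((457.35614013671875, 309.22296142578125), (93.55071258544922, 131.51307678222656), 68.85014343261719)
d [ 0.0437  0.2938 -0.019 ] rv [ 3.00e-04 -8.00e-04 -3.62e-01] tcp [0.492  0.0159 0.2209] yaw 1.538
```

The key is out and in the fingers, and the arm stays home (angle unchanged at 1.155). I carry it over the tray centre, aligned with the tray's long axis.

```bash
echo '[[[0.006, 0.05, 0, 0, 0, 0.06, 0], [0.012, 0.1, 0, 0, 0, 0.12, 0], [0.018, 0.15, 0, 0, 0, 0.18, 0], [0.024, 0.2, 0, 0, 0, 0.24, 0], [0.036, 0.25, 0, 0, 0, 0.3, 0], [0.045, 0.293, 0, 0, 0, 0.348, 0], [0.045, 0.293, 0, 0, 0, 0.348, 0], [0.045, 0.293, 0, 0, 0, 0.348, 0]]]' | python3 -m inch 80
python3 - <<'E'
from h import *
go([.4564,.310,.12],1.19)
print(ctrl.get_state()["qpos"].round(2))
ctrl.read_camera("side")
for t in["key","key_head"]:
    for d in ctrl.mark_of("side",t)[:3]:print(t,round(d["conf"],2),np.round(d["position"],3))
E
```

```text
time: 18.18
eef_pos: [0.4568, 0.3098, 0.221]
tcp_rot: [0.189, 0.982, -0.0, -0.0]
contact_force: [0.1, -0.4, -0.2]
opening: 0.107
finger_force: 78.7
d [4.00e-04 1.00e-04 1.01e-01] rv [-0.0009 -0.0001  0.0007] tcp [0.4568 0.3098 0.221 ] yaw 1.1907
[ 0.41  0.02  1.89 -0.    1.23 -0.78]
key 0.65 [0.456 0.312 0.19 ]
key 0.62 [0.38  0.007 0.002]
key_head 0.81 [0.381 0.006 0.045]
key_head 0.7 [0.453 0.309 0.236]
key_head 0.4 [0.491 0.011 0.092]
```

```bash
echo '[[[0, 0, 0.03, 0, -0.15, 0, 0], [0, 0, 0.06, 0, -0.3, 0, 0], [0, 0, 0.09, 0, -0.45, 0, 0], [0, 0, 0.12, 0, -0.6, 0, 0], [0, 0, 0.14, 0, -0.7, 0, 0], [0, 0, 0.16, 0, -0.7, 0, 0], [0, 0, 0.175, 0, -0.7, 0, 0], [0, 0, 0.183, 0, -0.7, 0, 0], [0, 0, 0.186, 0, -0.7, 0, 0], [0, 0, 0.186, 0, -0.7, 0, 0]]]' | python3 -m inch 80
python3 - <<'E'
from h import *
print(ctrl.get_state()["qpos"].round(2))
c=ctrl.read_camera("side");w=ctrl.read_camera("wrist");save("l",np.hstack([cv2.resize(c["pixels"][180:280,220:320],(400,400)),cv2.resize(w["pixels"][100:400,170:470],(400,400))]))
E
```

```text
time: 19.58
eef_pos: [0.4573, 0.3101, 0.0358]
tcp_rot: [0.178, 0.922, -0.065, 0.337]
contact_force: [0.2, 0.7, -0.5]
opening: 0.099
finger_force: 78.9
[ 0.67  0.25  2.17 -1.13  0.66  0.38]
```

View pics/l.png

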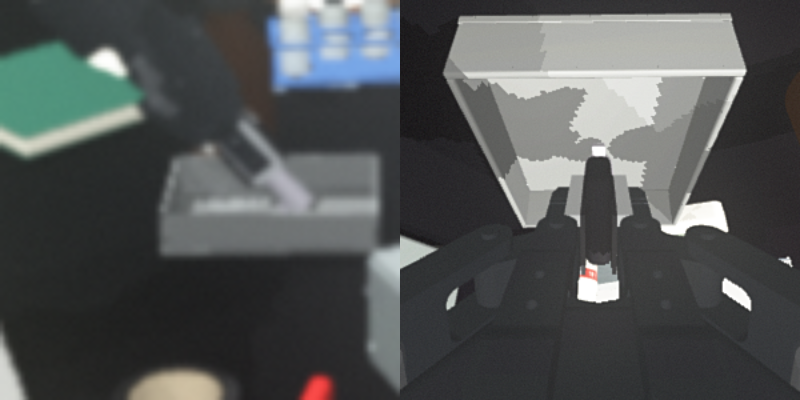

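The side half shows the tilted key reaching into the tray at l (290,195), and the wrist half shows it centred between the tray's side walls. Releasing.

```bash
echo '[[[0, 0, 0, 0, 0, 0, 0.3], [0, 0, 0, 0, 0, 0, 0.3], [0, 0, 0, 0, 0, 0, 0.35], [0, 0, 0, 0, 0, 0, 0.35], [0, 0, -0.03, 0, 0, 0, 0.35], [0, 0, -0.07, 0, 0, 0, 0.35], [0, 0, -0.12, 0, 0, 0, 0.35], [0, 0, -0.17, 0, 0, 0, 0.35], [0, 0, -0.17, 0, 0, 0, 0.35], [0, 0, -0.17, 0, 0, 0, 0.35]]]' | python3 -m inch 40
python3 - <<'E'
from h import *
c=ctrl.read_camera("side")
for t in["key","tray","bottle_amber","bottle_small","timer"]:
    for d in ctrl.mark_of("side",t)[:2]:print(t,round(d["conf"],2),np.round(d["position"],3))
t=ctrl.read_camera("top")
w=ctrl.read_camera("wrist");save("m",np.hstack([cv2.resize(c["pixels"][180:280,220:320],(400,400)),cv2.resize(w["pixels"][100:400,170:470],(400,400))]))
print(ctrl.get_state()["contact_force"])
E
```

```text
time: 20.92
eef_pos: [0.355, 0.3506, 0.1647]
tcp_rot: [0.178, 0.922, -0.065, 0.337]
contact_force: [-0.4, 0.1, -0.6]
opening: 0.35
finger_force: 0.0
key 0.85 [ 0.378  0.005 -0.   ]
key 0.46 [0.462 0.31  0.022]
bottle_amber 0.83 [0.471 0.423 0.003]
bottle_small 0.93 [0.579 0.236 0.004]
timer 0.54 [0.589 0.323 0.001]
[0.16614669 0.39115453 0.43501542]
```

View pics/m.png

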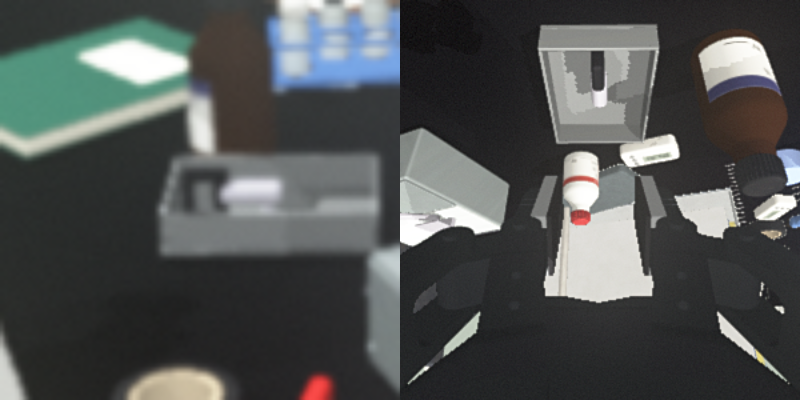

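The key lies flat in the tray (m (600,80), head at m (205,195)), the bottles and timer are where they were, and the robot is clear. Handing in.

```bash
python3 -c "
from plant import ctrl
print(ctrl.sign_off())"
```

```text
the job is handed in; nothing more can be done
None
```

The key was turned until the arm met its stop under the keeper, turned back and drawn out at the notch, and laid in the grey tray; I handed the job in at about 21 s, but it returned no verdict, and I judged the arm home only from the torque rise (0.16 N m) and the pictures.

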